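# Hitch the star-cutter carrier onto its ball stand and latch it

## Robot

A 6-joint arm with a two-finger parallel gripper is mounted at the origin on the work surface. World frame = base frame: x ahead of the robot, y to its left, z up, the work surface at z = 0. Lengths are in mm, angles in degrees, forces in N, time in s.
With the tool pointing down it reaches from about 300 to 850 mm from the base axis. Payload 4.2 kg.
Tool frame: the origin (TCP) lies at the very end of the fingers, on their centre line; the grasp point (between the pads) lies 19 mm behind it (env.grasp_offset is the distance from the TCP to the grasp point, in mm); z points along the fingers, y is the line along which they close (so a half turn about z gives the same grasp; the last joint's range is limited). The gripper opens to 91 mm and grips with 3 to 60 N. Pads are 32 mm wide; open, the fingers measure 118 mm over their backs; the gripper's body (76 mm by 178 mm) begins 60 mm behind the grasp point.
Start: joints at [71.62, 18.312, 89.639, -0, 72.044, -1.146], TCP at [170.366, 549.198, 213.976] pointing down, gripper open.
Joint ranges: [-177.97, 177.97], [-48.28, 115.42], [12.27, 149.76], [-77.06, 257.06], [2.81, 150.46], [-146.56, 146.56]. Speed limits (degrees/s): [147.25, 147.25, 180, 180, 180, 180].

## Interface

Orientations are given as [roll, pitch, yaw] about the fixed x, y, z axes, in that order (R = Rz(yaw) Ry(pitch) Rx(roll)).
In Python, from workcell import env gives the robot as it stands. The module is installed in compiled form; this text tells all that it offers.
- The arm moves only by the tool send_rows, never from a script. Its argument "motion" is a list of rows, each an object of numbers: "tx", "ty", "tz": the shift along the tool's x, y, z in units of 500 mm (1.0 is 500 mm); "rx", "ry", "rz": the turn, a rotation vector about the tool's x, y, z in units of 30 degrees (1.0 is 30 degrees); "gripper": the closure, from -1 (fully open) to 1 (shut). In form: [{"tx": .., "ty": .., "tz": .., "rx": .., "ry": .., "rz": .., "gripper": ..}, ...]. A call has 1 to 12 rows; each row shifts and turns the commanded pose from where the row before left it, along the tool's axes as they then stand; what a row does not reach is not made up. A row lasts 1/8 s, in which the tool goes at most 62.5 mm and 10.7 degrees, less where a joint would pass 70% of its speed; a pose out of reach is approached as far as the arm can. A call with a number of a shift or a turn outside -1 to 1 is refused whole. A call with a gripper value outside its range is refused whole. The fingers move at their own pace and stop on an object; "grip_force" is the grip in N (left out, the last holds). Time passes only in rows, so rows that do not move let the fingers close. It gives the time, the measured TCP pose, the force, the opening and the grip force at its end, in the units of the state.
- env.state(): the state, without advancing time (a new reading comes with each control period).
- env.grab_frame(name): name is "scene" or "side" or "wrist"; returns a dict with "frame" (420x560x3 uint8, red, green, blue), "vertical_fov" (degrees; the focal length in pixels is half the picture's height over the tangent of half this angle, whatever the lens; pixels are square), "cx", "cy" (the principal point, pixels), "rvec" (rotation vector, rad) and "tvec" (3), from world to camera coordinates, as OpenCV has them; the wrist camera has in their place "T_tool_cam" (4x4, takes a point from camera to tool coordinates, whose origin is the TCP and whose axes are the flange's). Camera axes: x right, y down, z forward; pixel columns grow to the right and rows downward; lengths in mm; the calibration is good to about 2 mm. The wrist camera is an equidistant fisheye: a pixel r from the principal point sees the ray r / f radians off the axis. A picture is of the moment at which its call begins: read the wrist's pose just before it. There is no depth.
- env.job_done(): hands the job in; it is judged then, once.
The state is a dict: "time_s": time; "qpos": joint angles; "qvel": joint speeds; "effort": joint torques, N m; "ee_pos": TCP position; "ee_rot": TCP orientation; "force": force on the tool from outside, world axes, zero at the start; "torque": the same for the moment, N m; "gripper_width": finger opening in mm; "gripper_force": force on a finger pad.
Only numpy, scipy, OpenCV 4.12 (cv2) and the standard library are available. Lean on these libraries where they do the work, as an engineer would, in place of code of your own. Each camera call takes 0.05 s, during which the arm holds its last target. There are 200 camera calls.

## Task

Hitch the star-cutter carrier onto its ball stand: with its yellow lever still up, lower the socket over the ball and push it fully home through the spring catch, then press the lever all the way down so the carrier is latched, sitting level, and let go. Push firmly but carefully (25 N is plenty; overloading harms the stand), and leave the other things on the bench where they are.

Things in the scene. Friction and masses are not known exactly. Their poses are not given: they have to be found in the camera images.
- carrier_grip (a point): Centre of the wooden rib on top of the loose cutter carrier (about 0.6 kg), on its socket's axis. Axes: z up, x towards the lever. Rib 34 long along x (-19 to +15), 20 thick along y (grip across y), 48 tall (24 up and down from here). The red head's flat top is 28 below, the round foot's underside 80 below. Arms along +y and -y hold star cutters, out to 110 from the axis, 10 to 41 above the underside.
- socket (a point): Centre of the socket's mouth, in the underside of the carrier's foot (88 across), 80 below carrier_grip; same axes. Bore 33 across, 46 deep, for the 30 ball. Two spring pawls inside ride over the ball to its widest part: set down by its weight alone, the carrier stays 5 to 10 too high. Up to about 15 N of downward push on top of the weight takes it down, until the foot lies flat on the stand's flange, a hard stop.
- lever (a joint): Latch lever of the carrier, rad: 0 = fully down (level, latched), 0.5 to 0.7 = up, as at the start. A stiff hinge that stays where it is left; about 6 N at its pad moves it. Hinge axis along y, 28 out along +x and 42 above the underside. Its claw swings in under the ball, so it closes only once the carrier is home; if it is down first, the ball cannot enter.
- lever_pad (a point): Middle of the top of the yellow pad (30 long, 26 wide) at the lever's end. With the lever down it lies 62 out along the carrier's +x and 50 above the underside (30 below carrier_grip); with it up, higher and nearer the axis. Push it down with closed fingers, following its arc about the hinge (34 along the lever, 8 above it), until it stops hard; at 52 out, straight down does too. Axes are the lever's: x outwards, z up through the pad.
- stand: Ball stand, fixed to the bench; origin under its centre on the bench, on the ball's vertical axis. Dark base 110 across, 14 high. On it an aluminium flange 94 across with a thin rubber face, a 12 neck and a 30 steel ball, whose centre is 28 above the flange's top. It must never be loaded with more than 80 N in all in shock or push (about 30 of it is the weight and the pawls).
- stand_low (a point): Point on the stand's axis, 58 above the bench: the lowest height of the flange's top. The ball and flange are screwed up from there by 0 to 14, different each time and not measured: find the seat by feel. Carrier home means carrier_grip 80 above the flange, 138 to 152 above the bench. The carrier may be turned any way about the ball.
- oat_jar: tall glass jar of oats with wooden lid, 80 across, 130 high (mm); origin under its centre; bystander, leave alone
- bowl: white mixing bowl, 150 across, 70 high (mm); origin under its centre; bystander, leave alone
- shaker: plain metal shaker can, 56 across, 110 high (mm); origin under its centre; bystander, leave alone
- cup: blue mug, 72 across, 70 high (mm); origin under its centre; bystander, leave alone
- spare_cutter: loose star-shaped steel cutter, 80 across, 28 high (mm); origin under its centre; bystander, leave alone
- spatula: spatula lying flat, 60 or less wide (mm); origin under its centre; bystander, leave alone
- honey_jar: amber jar with brass lid, 64 across, 90 high (mm); origin under its centre; bystander, leave alone
Mind the look-alikes: they are no part of the job. What is shaped like the stand but orange or red is not meant.

How it is judged (in metres and radians):
On the way:
1. the carrier's socket is down over the ball, upright, with the lever still up (horizontal distance between carrier_grip and stand below 0.006 m and angle between carrier_grip's own z axis and vertical below 0.06 rad and height (world z) of carrier_grip between 0.13 and 0.155 m and value of joint lever above 0.35 rad), for 0.1 s.
At the end, for the whole second after the job is handed in: The carrier sits home on the ball: its axis within 6 mm of the stand's, within 0.06 rad of upright, carrier_grip 130 to 155 mm above the bench; the lever is down (joint under 0.06 rad) (horizontal distance between carrier_grip and stand below 0.006 m and angle between carrier_grip's own z axis and vertical below 0.06 rad and height (world z) of carrier_grip between 0.13 and 0.155 m and value of joint lever below 0.06 rad); the robot touches nothing.
It fails at once if the stand is pushed with more than 80 N (contact force between stand and anything else above 80 N).
It fails at once if a bystander is shifted by more than 25 mm (distance of any of oat_jar, bowl, shaker, cup, spare_cutter, spatula, honey_jar from where it was at the start of the episode above 0.025 m).
It also fails if it takes over 69 s, if anything falls off the work surface, if the arm or the gripper's body presses on something with over 40 N, if the wrist force passes 120 N, or if a joint passes its speed limit or range.

## Working session

There is one attempt and no reset: what is moved stays moved. The work goes in short steps, Python scripts to look and compute and a tool call to move; the robot and the scene stay as the last step left them, time stands still between calls to the robot, and variables do not carry over. Pictures are saved under pics/ and viewed, at most 10 in all, crops included, and the job is handed in when it is done.

Besides the shell and the picture viewer there is one more tool, called after "Call:" as a command line: name --argument value ..., lists and objects as JSON in quotes. send_rows: Moves the arm, as the interface text tells. Shifts and turns lie within -1 to 1; 1 stands for 500 mm of shift or 30 degrees of turn. Its arguments: {"type":"object","properties":{"motion":{"type":"array"},"grip_force":{"type":"number"}},"required":["motion"]}

```bash
mkdir -p pics; cat > h.py <<'E'
import numpy as np, cv2
from workcell import env
from scipy.spatial.transform import Rotation as R
def grab(n):
    s=env.state(); d=env.grab_frame(n); d['s']=s; return d
def save(d,p): cv2.imwrite(p,d['frame'][:,:,::-1])
def ray(d,u,v,tool=None):
    f=d['frame'].shape[0]/2/np.tan(np.radians(d['vertical_fov'])/2)
    if 'rvec' in d:
        M=cv2.Rodrigues(np.array(d['rvec'],float))[0]; t=np.array(d['tvec'],float).ravel()
        r=M.T@np.array([(u-d['cx'])/f,(v-d['cy'])/f,1]); return -M.T@t,r/np.linalg.norm(r)
    x,y=u-d['cx'],v-d['cy']; rr=np.hypot(x,y)+1e-9; th=rr/f
    c=np.array([np.sin(th)*x/rr,np.sin(th)*y/rr,np.cos(th)])
    T=np.array(d['T_tool_cam']); Rt=R.from_euler('xyz',d['s']['ee_rot'],degrees=True).as_matrix()
    return Rt@T[:3,3]+np.array(d['s']['ee_pos']), Rt@T[:3,:3]@c
def onz(d,u,v,z):
    o,r=ray(d,u,v); return o+r*(z-o[2])/r[2]
def tri(a,b):
    A=[];y=[]
    for o,r in (a,b):
        P=np.eye(3)-np.outer(r,r); A.append(P); y.append(P@o)
    return np.linalg.solve(sum(A),sum(y))
E
python3 - <<'E'
from h import *
a=[]
for n in('scene','side','wrist'):
    d=grab(n); save(d,f'pics/{n}0.png')
    print(n,d['vertical_fov'],d['cx'],d['cy'],(ray(d,280,210)))
print(env.state())
E
```

```text
scene 56.479957488272774 277.20577508812585 209.4281849660437 (array([1001.73950325, -603.58510706, 1176.39992095]), array([-0.32293595,  0.46540138, -0.82408369]))
side 53.290648924552386 271.4490334554521 208.26650186847291 (array([541.69982054, 800.63945821, 934.2481786 ]), array([ 5.52984733e-04, -6.92065794e-01, -7.21834213e-01]))
wrist 65.70646984690485 277.9299174031246 204.49172285012605 (array([101.92852689, 569.52391426, 383.1479619 ]), array([ 0.25926553, -0.07506948, -0.96288419]))
{'time_s': 0.15, 'qpos': array([ 7.16208216e+01,  1.83439103e+01,  8.96884302e+01, -3.46422310e-04,
        7.20436880e+01, -1.14394537e+00]), 'qvel': array([ 6.07772931e-02, -2.20983419e-01, -1.93958389e-01,  8.26900820e-05,
        8.04546341e-02, -2.10236123e-03]), 'effort': array([ 7.12033943e-04, -4.12775731e+01, -2.32155150e+01,  7.25695747e-02,
        4.34657838e-02, -1.28710153e-04]), 'ee_pos': array([170.23791543, 548.84224921, 213.31957341]), 'ee_rot': array([-1.79923980e+02, -1.18851343e-03,  1.62764873e+02]), 'force': array([ 0.46056602, -0.24922623,  0.35666014]), 'torque': array([ 0.01122752, -0.00829692, -0.02535042]), 'gripper_force': 0.0, 'gripper_width': 91.23249728523473}
```

View pics/scene0.png

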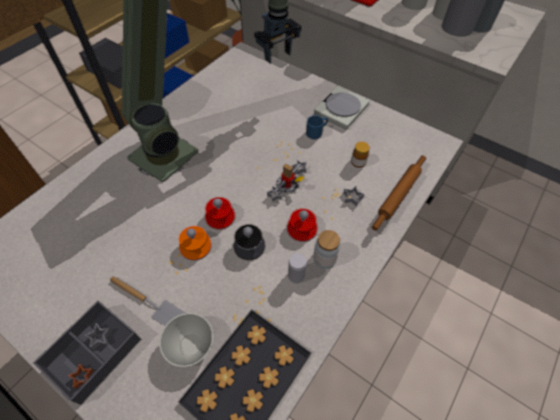

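View pics/side0.png

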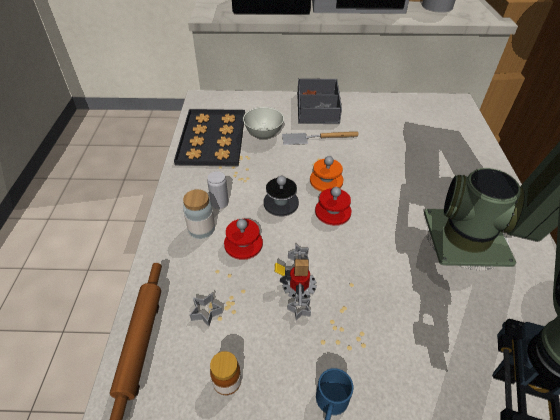

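View pics/wrist0.png

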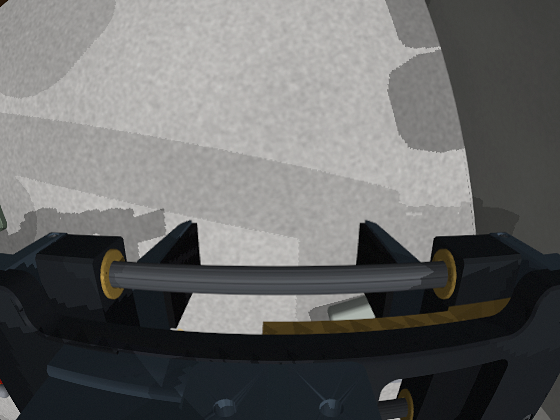

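The scene view shows the black stand at (249,240), with its ball at (249,230). The carrier is at (289,178). In the side view the stand's ball is at (281,181) and the carrier's rib is at (301,267), with the yellow pad at (280,268). The wrist view shows only bare bench. Next I'll crop and enlarge.

```bash
python3 - <<'E'
from h import *
a=grab('scene');b=grab('side')
c1=a['frame'][150:270,220:320]; c2=b['frame'][170:330,235:345]
f=lambda c,s:cv2.resize(c,None,fx=s,fy=s,interpolation=cv2.INTER_CUBIC)
c1=f(c1,4);c2=f(c2,3.5)
h=max(c1.shape[0],c2.shape[0]);o=np.zeros((h,c1.shape[1]+c2.shape[1],3),np.uint8)
o[:c1.shape[0],:c1.shape[1]]=c1;o[:c2.shape[0],c1.shape[1]:]=c2
cv2.imwrite('pics/crop.png',o[:,:,::-1]);print(o.shape)
print('ball',tri(ray(a,249,230),ray(b,281,181)))
print('rib',tri(ray(a,289,169),ray(b,301,267)))
for n,d,box in(('scene',a,(150,220,200,320)),('side',b,(240,260,330,345))):
    y0,x0,y1,x1=box;hs=cv2.cvtColor(d['frame'],cv2.COLOR_RGB2HSV)[y0:y1,x0:x1]
    for nm,lo,hi in(('yellow',(22,150,120),(34,255,255)),('wood',(8,60,60),(21,190,255))):
        m=cv2.inRange(hs,lo,hi);k,l,st,ce=cv2.connectedComponentsWithStats(m)
        for i in range(1,k):
            if st[i,4]>15:print(n,nm,st[i,4],ce[i]+[x0,y0])
E
```

```text
(560, 785, 3)
ball [ 542.69600492 -118.11619478   99.03582449]
rib [490.24098609 180.94338918  82.7984995 ]
scene yellow 21 [299.04761905 178.57142857]
scene wood 101 [287.27722772 170.        ]
scene wood 24 [299.33333333 178.29166667]
side yellow 93 [279.5483871  268.87096774]
side wood 230 [301.2173913  266.84782609]
side wood 25 [342.16 309.28]
side wood 17 [331.88235294 321.41176471]
side wood 16 [334.5 327.5]
```

View pics/crop.png

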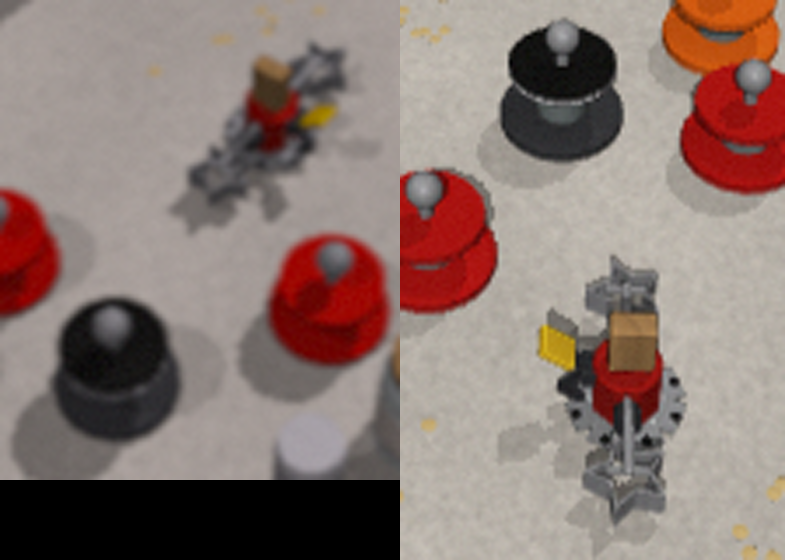

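The crop shows the carrier upright, with its lever pointing along about +x and its arms along about ±y. The black stand's ball is at side (281.3,180.6) and scene (248,231.2). Red and orange look-alikes stand around it, so I'll compute neighbour positions to choose the yaw.

```bash
python3 - <<'E'
from h import *
a=grab('scene');b=grab('side')
P={'ball':((248,231.2),(281.3,180.6)),'ribtop':((287.8,166.2),(301.9,262.6)),'pad':((299.2,178.5),(279.5,268.9)),'red1':((303.8,215.5),(242.1,224.3)),'red2':((218,202),(335.9,192)),'orange':((194,232),(329,160)),'shaker':((298,259),(217,178)),'oat':((329,240),(198,200))}
for k,(p,q) in P.items(): print(k,tri(ray(a,*p),ray(b,*q)).round(1))
s=b
print('pad z68 side',onz(b,279.5,268.9,68).round(1),'rib z104',onz(b,301.9,262.6,104).round(1),onz(a,287.8,166.2,104).round(1))
# arms ends in side: stars ~ z 25-41
print('arms',onz(b,235+226/3.5,170+278/3.5,38).round(1),onz(b,235+225/3.5,170+490/3.5,38).round(1))
E
```

```text
ball [ 541.9 -122.5   96.6]
ribtop [487.6 178.3  98.2]
pad [541.6 176.5  68.1]
red1 [647.9  42.4  83. ]
red2 [382.  -87.1  87.2]
orange [ 396.3 -225.8   91.1]
shaker [ 731.7 -115.9  108.9]
oat [773.1 -10.4 120.7]
pad z68 side [540.9 176.1  68. ] rib z104 [486.3 181.8 104. ] [492.1 174.2 104. ]
arms [487.2  88.5  38. ] [491.4 274.2  38. ]
```

Call:
send_rows --motion '[{"rz": -0.287, "gripper": -1}, {"rz": -0.287, "gripper": -1}, {"tx": -0.064, "ty": -0.074, "tz": -0.008, "gripper": -1}, {"tx": -0.064, "ty": -0.074, "tz": -0.008, "gripper": -1}, {"tx": -0.064, "ty": -0.074, "tz": -0.008, "gripper": -1}, {"tx": -0.064, "ty": -0.074, "tz": -0.008, "gripper": -1}, {"tx": -0.064, "ty": -0.074, "tz": -0.008, "gripper": -1}, {"tx": -0.064, "ty": -0.074, "tz": -0.008, "gripper": -1}, {"tx": -0.064, "ty": -0.074, "tz": -0.008, "gripper": -1}, {"tx": -0.064, "ty": -0.074, "tz": -0.008, "gripper": -1}, {"tx": -0.064, "ty": -0.074, "tz": -0.008, "gripper": -1}, {"tx": -0.064, "ty": -0.074, "tz": -0.008, "gripper": -1}]'

```text
invalid input at $.motion[0]: expected keys tx, ty, tz, rx, ry, rz, gripper
```

Call:
send_rows --motion '[{"tx": 0, "gripper": -1}, {"tx": 0, "gripper": -1}]'

```text
invalid input at $.motion[0]: expected keys tx, ty, tz, rx, ry, rz, gripper
```

```bash
python3 - <<'E'
from h import *
d=grab('wrist');save(d,'pics/w1.png');print(d['s']['ee_pos'],d['s']['ee_rot'])
hs=cv2.cvtColor(d['frame'],cv2.COLOR_RGB2HSV)
for nm,lo,hi,z in(('yellow',(22,150,120),(34,255,255),68),('wood',(8,60,60),(21,200,255),104)):
    m=cv2.inRange(hs,lo,hi);k,l,st,ce=cv2.connectedComponentsWithStats(m)
    for i in range(1,k):
        if st[i,4]>150:print(nm,st[i],ce[i],onz(d,*ce[i],z).round(1))
E
```

```text
[170.33442264 549.10568458 213.78562555] [-1.79983474e+02 -5.78840505e-04  1.62764634e+02]
wood [100 249  24  50 608] [109.44407895 273.79769737] [191.6 354.5 104. ]
wood [434 250  23  49 479] [447.21294363 274.15448852] [298.5 697.2 104. ]
wood [ 356  301  140   31 1325] [426.77207547 317.06641509] [345.1 668.1 104. ]
wood [263 320  92  14 890] [309.14831461 326.66741573] [307.7 540.  104. ]
```

View pics/w1.png

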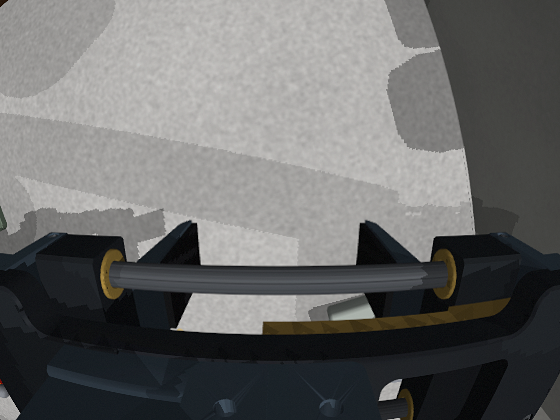

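The rows were refused because every key is required, so the picture shows the same bare bench. Resending with all the keys.

Call:
send_rows --motion '[{"tx": 0, "ty": 0, "tz": 0, "rx": 0, "ry": 0, "rz": -0.287, "gripper": -1}, {"tx": 0, "ty": 0, "tz": 0, "rx": 0, "ry": 0, "rz": -0.287, "gripper": -1}, {"tx": -0.064, "ty": -0.074, "tz": -0.008, "rx": 0, "ry": 0, "rz": 0, "gripper": -1}, {"tx": -0.064, "ty": -0.074, "tz": -0.008, "rx": 0, "ry": 0, "rz": 0, "gripper": -1}, {"tx": -0.064, "ty": -0.074, "tz": -0.008, "rx": 0, "ry": 0, "rz": 0, "gripper": -1}, {"tx": -0.064, "ty": -0.074, "tz": -0.008, "rx": 0, "ry": 0, "rz": 0, "gripper": -1}, {"tx": -0.064, "ty": -0.074, "tz": -0.008, "rx": 0, "ry": 0, "rz": 0, "gripper": -1}, {"tx": -0.064, "ty": -0.074, "tz": -0.008, "rx": 0, "ry": 0, "rz": 0, "gripper": -1}, {"tx": -0.064, "ty": -0.074, "tz": -0.008, "rx": 0, "ry": 0, "rz": 0, "gripper": -1}, {"tx": -0.064, "ty": -0.074, "tz": -0.008, "rx": 0, "ry": 0, "rz": 0, "gripper": -1}, {"tx": -0.064, "ty": -0.074, "tz": -0.008, "rx": 0, "ry": 0, "rz": 0, "gripper": -1}, {"tx": -0.064, "ty": -0.074, "tz": -0.008, "rx": 0, "ry": 0, "rz": 0, "gripper": -1}]'

```text
time_s: 1.9
ee_pos: [491.2, 177.8, 254.3]
ee_rot: [180.0, 0.0, 180.0]
force: [0.8, 0.2, -0.3]
gripper_width: 90.9
gripper_force: 0.0
```

Call:
send_rows --motion '[{"tx": 0, "ty": 0, "tz": 0, "rx": 0, "ry": 0, "rz": 0, "gripper": -1}, {"tx": 0, "ty": 0, "tz": 0, "rx": 0, "ry": 0, "rz": 0, "gripper": -1}]'

```text
time_s: 2.15
ee_pos: [489.8, 179.3, 253.7]
ee_rot: [180.0, -0.1, 180.0]
force: [0.5, 1.1, -0.8]
gripper_width: 91.2
gripper_force: 0.0
```

```bash
python3 - <<'E'
from h import *
d=grab('wrist');save(d,'pics/w2.png');print(d['s']['ee_pos'],d['s']['ee_rot'])
hs=cv2.cvtColor(d['frame'],cv2.COLOR_RGB2HSV)
for nm,lo,hi,z in(('yellow',(22,150,120),(34,255,255),68),('wood',(8,60,60),(21,200,255),104)):
    m=cv2.inRange(hs,lo,hi);k,l,st,ce=cv2.connectedComponentsWithStats(m)
    for i in range(1,k):
        if st[i,4]>150:print(nm,st[i],ce[i],onz(d,*ce[i],z).round(1))
E
```

```text
[489.82924627 179.3024322  253.74916954] [ 1.79973259e+02 -5.03311467e-02  1.79957442e+02]
yellow [265 217  21  25 518] [275.06370656 228.83783784] [540.4 175.5  68. ]
wood [265 167  20  38 708] [274.89548023 185.75706215] [482.5 175.8 104. ]
wood [100 249  21  50 455] [107.47692308 269.18681319] [582.5 -27.1 104. ]
wood [440 250  17  49 194] [451.2371134  275.63917526] [592.2 391.1 104. ]
wood [ 263  298  247   36 2901] [386.55187866 320.3240262 ] [649.3 312.4 104. ]
wood [378 385  22  16 234] [388.71794872 392.90598291] [787.5 341.1 104. ]
```

View pics/w2.png

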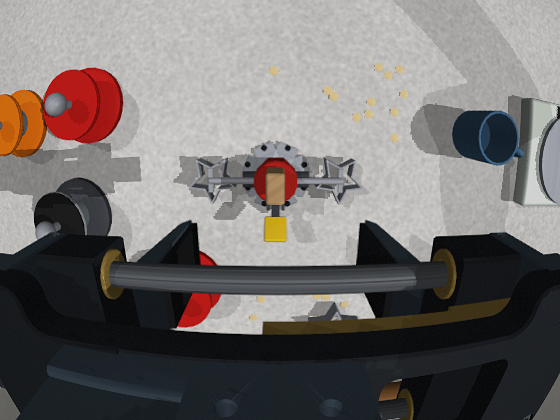

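The wrist view shows the carrier aligned with the tool: rib at (275,186), yellow pad at (275,229), red head around (275,183). The black stand is at the left edge. Now measuring the rib and head edges to get the axis's x.

```bash
python3 - <<'E'
from h import *
d=grab('wrist')
hs=cv2.cvtColor(d['frame'],cv2.COLOR_RGB2HSV)
w=cv2.inRange(hs,(8,60,60),(21,200,255)); 
for c in(270,275,280):
    col=np.where(w[150:215,c])[0]+150; print('col',c,col.min(),col.max(),hs[col.min():col.max()+1:3,c,2], onz(d,c,col.max()+.5,104).round(1),onz(d,c,col.min()-.5,56).round(1))
for r in(190,198):
    row=np.where(w[r,255:295])[0]+255; print(r,onz(d,row.min()-.5,r,104).round(1),onz(d,row.max()+.5,r,104).round(1))
red=cv2.inRange(hs,(0,150,60),(6,255,255))|cv2.inRange(hs,(172,150,60),(180,255,255))
red[:, :225]=0;red[:, 325:]=0;red[:150]=0;red[215:]=0
ys,xs=np.nonzero(red); print('red',xs.min(),xs.max(),ys.min(),ys.max())
i=ys[xs==xs.min()].mean(); j=ys[xs==xs.max()].mean()
print(onz(d,xs.min()-.5,i,52).round(1),onz(d,xs.max()+.5,j,52).round(1))
c=np.where(red[:,286])[0]; print('c',c.min(),c.max())
yl=cv2.inRange(hs,(22,150,120),(34,255,255));ys,xs=np.nonzero(yl[:240]);print('pad rows',ys.min(),ys.max(),onz(d,275,ys.min()-.5,68+8).round(1),onz(d,275,ys.max()+.5,60).round(1))
E
```

```text
col 270 167 204 [ 86  71 102 175 164 164 170 171 165 155 161 168 165] [501.7 171.2 104. ] [469.4 170.2  56. ]
col 275 167 204 [ 84  70  97 166 167 171 172 164 156 164 172 168 168] [501.7 176.2 104. ] [469.4 175.9  56. ]
col 280 168 204 [ 66  69 139 175 174 174 160 159 169 170 168 172 160] [501.6 181.3 104. ] [470.6 181.6  56. ]
190 [486.6 165.7 104. ] [486.6 185.8 104. ]
198 [494.9 165.6 104. ] [494.9 185.9 104. ]
red 253 296 158 201
[492.3 149.6  52. ] [488.2 200.9  52. ]
c 162 199
pad rows 217 239 [522.8 176.   76. ] [556.4 175.8  60. ]
```

Call:
send_rows --motion '[{"tx": 0.0045, "ty": -0.007, "tz": 0.06, "rx": 0, "ry": 0, "rz": 0, "gripper": -1}, {"tx": 0, "ty": 0, "tz": 0.08, "rx": 0, "ry": 0, "rz": 0, "gripper": -1}, {"tx": 0, "ty": 0, "tz": 0.08, "rx": 0, "ry": 0, "rz": 0, "gripper": -1}, {"tx": 0, "ty": 0, "tz": 0.08, "rx": 0, "ry": 0, "rz": 0, "gripper": -1}, {"tx": 0, "ty": 0, "tz": 0.06, "rx": 0, "ry": 0, "rz": 0, "gripper": -1}, {"tx": 0, "ty": 0, "tz": 0.025, "rx": 0, "ry": 0, "rz": 0, "gripper": -1}, {"tx": 0, "ty": 0, "tz": 0, "rx": 0, "ry": 0, "rz": 0, "gripper": -1}]'

```text
time_s: 3.12
ee_pos: [487.6, 176.2, 61.3]
ee_rot: [-180.0, -0.0, -180.0]
force: [0.5, 0.3, 0.2]
gripper_width: 91.5
gripper_force: 0.0
```

Call:
send_rows --motion '[{"tx": 0, "ty": 0, "tz": 0, "rx": 0, "ry": 0, "rz": 0, "gripper": 1}, {"tx": 0, "ty": 0, "tz": 0, "rx": 0, "ry": 0, "rz": 0, "gripper": 1}, {"tx": 0, "ty": 0, "tz": 0, "rx": 0, "ry": 0, "rz": 0, "gripper": 1}, {"tx": 0, "ty": 0, "tz": 0, "rx": 0, "ry": 0, "rz": 0, "gripper": 1}, {"tx": 0, "ty": 0, "tz": 0, "rx": 0, "ry": 0, "rz": 0, "gripper": 1}, {"tx": 0, "ty": 0, "tz": 0, "rx": 0, "ry": 0, "rz": 0, "gripper": 1}]' --grip_force 45

```text
time_s: 3.88
ee_pos: [488.0, 175.6, 61.4]
ee_rot: [180.0, -0.0, 180.0]
force: [0.2, -0.2, -0.0]
gripper_width: 34.0
gripper_force: 0.0
```

Call:
send_rows --motion '[{"tx": 0, "ty": 0, "tz": 0, "rx": 0, "ry": 0, "rz": 0, "gripper": 1}, {"tx": 0, "ty": 0, "tz": 0, "rx": 0, "ry": 0, "rz": 0, "gripper": 1}, {"tx": 0, "ty": 0, "tz": 0, "rx": 0, "ry": 0, "rz": 0, "gripper": 1}, {"tx": 0, "ty": 0, "tz": 0, "rx": 0, "ry": 0, "rz": 0, "gripper": 1}]' --grip_force 45

```text
time_s: 4.38
ee_pos: [488.0, 175.7, 61.4]
ee_rot: [180.0, 0.0, 180.0]
force: [-0.2, 1.6, -0.9]
gripper_width: 20.0
gripper_force: 45.0
```

Call:
send_rows --motion '[{"tx": 0, "ty": 0, "tz": -0.02, "rx": 0, "ry": 0, "rz": 0, "gripper": 1}, {"tx": 0, "ty": 0, "tz": -0.05, "rx": 0, "ry": 0, "rz": 0, "gripper": 1}, {"tx": 0, "ty": 0, "tz": -0.07, "rx": 0, "ry": 0, "rz": 0, "gripper": 1}, {"tx": 0, "ty": 0, "tz": -0.07, "rx": 0, "ry": 0, "rz": 0, "gripper": 1}, {"tx": 0, "ty": 0, "tz": -0.07, "rx": 0, "ry": 0, "rz": 0, "gripper": 1}, {"tx": 0, "ty": 0, "tz": -0.06, "rx": 0, "ry": 0, "rz": 0, "gripper": 1}, {"tx": 0, "ty": 0, "tz": -0.04, "rx": 0, "ry": 0, "rz": 0, "gripper": 1}, {"tx": 0, "ty": 0, "tz": 0, "rx": 0, "ry": 0, "rz": 0, "gripper": 1}]'

```text
time_s: 5.38
ee_pos: [488.2, 175.6, 252.5]
ee_rot: [180.0, 0.1, 180.0]
force: [0.1, -0.6, -6.6]
gripper_width: 19.9
gripper_force: 45.0
```

Call:
send_rows --motion '[{"tx": -0.02, "ty": -0.04, "tz": 0, "rx": 0, "ry": 0, "rz": 0, "gripper": 1}, {"tx": -0.038, "ty": -0.074, "tz": 0, "rx": 0, "ry": 0, "rz": 0, "gripper": 1}, {"tx": -0.038, "ty": -0.074, "tz": 0, "rx": 0, "ry": 0, "rz": 0, "gripper": 1}, {"tx": -0.038, "ty": -0.074, "tz": 0, "rx": 0, "ry": 0, "rz": 0, "gripper": 1}, {"tx": -0.038, "ty": -0.074, "tz": 0, "rx": 0, "ry": 0, "rz": 0, "gripper": 1}, {"tx": -0.038, "ty": -0.074, "tz": 0, "rx": 0, "ry": 0, "rz": 0, "gripper": 1}, {"tx": -0.038, "ty": -0.074, "tz": 0, "rx": 0, "ry": 0, "rz": 0, "gripper": 1}, {"tx": -0.038, "ty": -0.074, "tz": 0, "rx": 0, "ry": 0, "rz": 0, "gripper": 1}, {"tx": -0.018, "ty": -0.036, "tz": 0, "rx": 0, "ry": 0, "rz": 0, "gripper": 1}, {"tx": 0, "ty": 0, "tz": 0, "rx": 0, "ry": 0, "rz": 0, "gripper": 1}, {"tx": 0, "ty": 0, "tz": 0, "rx": 0, "ry": 0, "rz": 0, "gripper": 1}]'

```text
time_s: 6.75
ee_pos: [639.1, -120.2, 250.6]
ee_rot: [179.9, -0.1, -180.0]
force: [-0.6, 0.2, -6.7]
gripper_width: 19.9
gripper_force: 45.0
```

```bash
python3 - <<'E'
from h import *
d=grab('wrist');print(d['s']['ee_pos'],d['s']['ee_rot'])
cv2.imwrite('pics/w3.png',d['frame'][60:280,180:380][:,:,::-1].repeat(2,0).repeat(2,1)); np.save('w3.npy',d,allow_pickle=True)
E
```

```text
[ 639.07822864 -120.18390915  250.63392404] [ 1.79907343e+02 -1.30938452e-01 -1.79979492e+02]
```

View pics/w3.png

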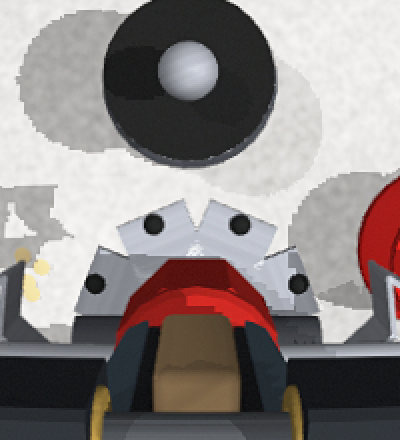

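The crop shows the stand's ball at about (274,95), centred on the black flange and clear of the held carrier. I'll fit both circles.

```bash
python3 - <<'E'
from h import *
d=np.load('w3.npy',allow_pickle=True).item()
g=cv2.cvtColor(d['frame'],cv2.COLOR_RGB2GRAY)
m=(g[60:150,225:325]<75).astype(np.uint8)
k,l,st,ce=cv2.connectedComponentsWithStats(m);i=1+st[1:,4].argmax()
cs,_=cv2.findContours((l==i).astype(np.uint8),cv2.RETR_CCOMP,cv2.CHAIN_APPROX_NONE)
for c in cs:
    if len(c)>40:
        (x,y),ax,an=cv2.fitEllipse(c); x+=225;y+=60
        print(len(c),(round(x,1),round(y,1)),np.round(ax,1),cv2.boundingRect(c),[onz(d,x,y,z).round(1) for z in(65,86,93,100)])
o,r=ray(d,274,95.5);print(o,r)
E
```

```text
291 (273.7, 99.3) [83.  85.8] (7, 0, 86, 83) [array([ 543.1, -125. ,   65. ]), array([ 544.6, -124.8,   86. ]), array([ 545.1, -124.7,   93. ]), array([ 545.5, -124.6,  100. ])]
87 (273.7, 94.8) [30.6 31.2] (33, 19, 32, 32) [array([ 538.2, -125. ,   65. ]), array([ 539.9, -124.8,   86. ]), array([ 540.5, -124.7,   93. ]), array([ 541.1, -124.6,  100. ])]
[ 567.86804151 -121.05151061  420.71444159] [-0.08100632 -0.01012395 -0.99666217]
```

Call:
send_rows --motion '[{"tx": 0.03, "ty": -0.009, "tz": 0, "rx": 0, "ry": 0, "rz": 0, "gripper": 1}, {"tx": 0.06, "ty": 0, "tz": 0.02, "rx": 0, "ry": 0, "rz": 0, "gripper": 1}, {"tx": 0.06, "ty": 0, "tz": 0.04, "rx": 0, "ry": 0, "rz": 0, "gripper": 1}, {"tx": 0.036, "ty": 0, "tz": 0.04, "rx": 0, "ry": 0, "rz": 0, "gripper": 1}, {"tx": 0.01, "ty": 0, "tz": 0.03, "rx": 0, "ry": 0, "rz": 0, "gripper": 1}, {"tx": 0, "ty": 0, "tz": 0, "rx": 0, "ry": 0, "rz": 0, "gripper": 1}, {"tx": 0, "ty": 0, "tz": 0, "rx": 0, "ry": 0, "rz": 0, "gripper": 1}, {"tx": 0, "ty": 0, "tz": 0, "rx": 0, "ry": 0, "rz": 0, "gripper": 1}]'

```text
time_s: 7.8
ee_pos: [542.7, -125.9, 187.4]
ee_rot: [-180.0, 0.1, -180.0]
force: [0.2, 0.3, -6.1]
gripper_width: 19.8
gripper_force: 45.0
```

```bash
python3 - <<'E'
from h import *
a=grab('scene');b=grab('side');s=env.state();print(s['ee_pos'],s['ee_rot'],s['force'],s['torque'])
f=lambda c:cv2.resize(c,None,fx=5,fy=5,interpolation=cv2.INTER_CUBIC)
o=np.hstack([f(a['frame'][185:275,210:290]),f(b['frame'][135:225,241:321])])
cv2.imwrite('pics/c3.png',o[:,:,::-1])
E
```

```text
[ 542.41930583 -125.90303641  187.00168174] [-1.79990308e+02  6.42878992e-02  1.79997672e+02] [ 0.18693004  0.25161505 -6.43221069] [-0.02633728  0.01554393  0.00561546]
```

View pics/c3.png

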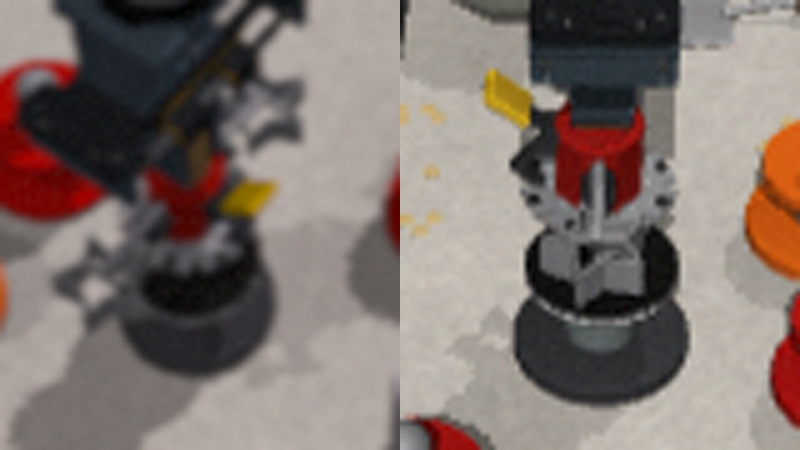

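The side view shows the carrier level over the stand, with its red head at column 600 and the flange at 602. That is at most 1 mm off in x, in agreement with the wrist fit. Correcting and lowering slowly by feel.

Call:
send_rows --motion '[{"tx": 0.0028, "ty": 0.0024, "tz": 0, "rx": 0, "ry": 0, "rz": 0, "gripper": 1}, {"tx": 0, "ty": 0, "tz": 0.01, "rx": 0, "ry": 0, "rz": 0, "gripper": 1}, {"tx": 0, "ty": 0, "tz": 0.01, "rx": 0, "ry": 0, "rz": 0, "gripper": 1}, {"tx": 0, "ty": 0, "tz": 0.008, "rx": 0, "ry": 0, "rz": 0, "gripper": 1}, {"tx": 0, "ty": 0, "tz": 0.006, "rx": 0, "ry": 0, "rz": 0, "gripper": 1}, {"tx": 0, "ty": 0, "tz": 0, "rx": 0, "ry": 0, "rz": 0, "gripper": 1}]'

```text
time_s: 8.65
ee_pos: [540.4, -124.7, 169.1]
ee_rot: [180.0, -0.0, 180.0]
force: [-0.4, 0.1, -7.5]
gripper_width: 20.0
gripper_force: 45.0
```

Call:
send_rows --motion '[{"tx": 0, "ty": 0, "tz": 0.004, "rx": 0, "ry": 0, "rz": 0, "gripper": 1}, {"tx": 0, "ty": 0, "tz": 0.004, "rx": 0, "ry": 0, "rz": 0, "gripper": 1}, {"tx": 0, "ty": 0, "tz": 0, "rx": 0, "ry": 0, "rz": 0, "gripper": 1}]'

```text
time_s: 9.02
ee_pos: [540.4, -124.7, 165.2]
ee_rot: [180.0, -0.0, 180.0]
force: [-0.5, 0.8, -6.8]
gripper_width: 20.0
gripper_force: 45.0
```

Call:
send_rows --motion '[{"tx": -0.001, "ty": 0, "tz": 0.004, "rx": 0, "ry": 0, "rz": 0, "gripper": 1}, {"tx": 0, "ty": 0, "tz": 0.004, "rx": 0, "ry": 0, "rz": 0, "gripper": 1}, {"tx": 0, "ty": 0, "tz": 0, "rx": 0, "ry": 0, "rz": 0, "gripper": 1}]'

```text
time_s: 9.4
ee_pos: [540.9, -124.7, 161.2]
ee_rot: [180.0, -0.0, 180.0]
force: [0.0, -0.2, -6.4]
gripper_width: 19.7
gripper_force: 45.0
```

Call:
send_rows --motion '[{"tx": 0, "ty": 0, "tz": 0.004, "rx": 0, "ry": 0, "rz": 0, "gripper": 1}, {"tx": 0, "ty": 0, "tz": 0.004, "rx": 0, "ry": 0, "rz": 0, "gripper": 1}, {"tx": 0, "ty": 0, "tz": 0, "rx": 0, "ry": 0, "rz": 0, "gripper": 1}]'

```text
time_s: 9.78
ee_pos: [540.9, -124.7, 157.2]
ee_rot: [180.0, -0.0, 180.0]
force: [0.9, 0.6, -6.4]
gripper_width: 19.8
gripper_force: 45.0
```

Call:
send_rows --motion '[{"tx": 0, "ty": 0, "tz": 0.004, "rx": 0, "ry": 0, "rz": 0, "gripper": 1}, {"tx": 0, "ty": 0, "tz": 0.004, "rx": 0, "ry": 0, "rz": 0, "gripper": 1}, {"tx": 0, "ty": 0, "tz": 0.004, "rx": 0, "ry": 0, "rz": 0, "gripper": 1}, {"tx": 0, "ty": 0, "tz": 0, "rx": 0, "ry": 0, "rz": 0, "gripper": 1}]'

```text
time_s: 10.28
ee_pos: [540.9, -124.7, 151.2]
ee_rot: [180.0, -0.0, 180.0]
force: [0.3, -0.2, -6.1]
gripper_width: 19.8
gripper_force: 45.0
```

Call:
send_rows --motion '[{"tx": 0, "ty": 0, "tz": 0.004, "rx": 0, "ry": 0, "rz": 0, "gripper": 1}, {"tx": 0, "ty": 0, "tz": 0.004, "rx": 0, "ry": 0, "rz": 0, "gripper": 1}, {"tx": 0, "ty": 0, "tz": 0, "rx": 0, "ry": 0, "rz": 0, "gripper": 1}]'

```text
time_s: 10.65
ee_pos: [540.9, -124.7, 147.2]
ee_rot: [180.0, -0.0, 180.0]
force: [0.3, -0.0, -6.4]
gripper_width: 19.7
gripper_force: 45.0
```

Call:
send_rows --motion '[{"tx": 0, "ty": 0, "tz": 0.004, "rx": 0, "ry": 0, "rz": 0, "gripper": 1}, {"tx": 0, "ty": 0, "tz": 0.004, "rx": 0, "ry": 0, "rz": 0, "gripper": 1}, {"tx": 0, "ty": 0, "tz": 0, "rx": 0, "ry": 0, "rz": 0, "gripper": 1}]'

```text
time_s: 11.02
ee_pos: [540.9, -124.6, 143.2]
ee_rot: [180.0, -0.0, 180.0]
force: [-0.3, 0.0, -6.4]
gripper_width: 19.8
gripper_force: 45.0
```

Call:
send_rows --motion '[{"tx": 0, "ty": 0, "tz": 0.004, "rx": 0, "ry": 0, "rz": 0, "gripper": 1}, {"tx": 0, "ty": 0, "tz": 0, "rx": 0, "ry": 0, "rz": 0, "gripper": 1}, {"tx": 0, "ty": 0, "tz": 0, "rx": 0, "ry": 0, "rz": 0, "gripper": 1}]'

```text
time_s: 11.4
ee_pos: [541.1, -124.7, 141.4]
ee_rot: [180.0, 0.0, 180.0]
force: [0.2, 0.0, -5.3]
gripper_width: 19.6
gripper_force: 45.0
```

Call:
send_rows --motion '[{"tx": 0, "ty": 0, "tz": 0.004, "rx": 0, "ry": 0, "rz": 0, "gripper": 1}, {"tx": 0, "ty": 0, "tz": 0, "rx": 0, "ry": 0, "rz": 0, "gripper": 1}, {"tx": 0, "ty": 0, "tz": 0, "rx": 0, "ry": 0, "rz": 0, "gripper": 1}]'

```text
time_s: 11.78
ee_pos: [541.3, -124.4, 139.6]
ee_rot: [180.0, 0.0, 180.0]
force: [0.4, 1.7, -4.2]
gripper_width: 19.8
gripper_force: 45.0
```

Call:
send_rows --motion '[{"tx": 0, "ty": 0, "tz": 0.004, "rx": 0, "ry": 0, "rz": 0, "gripper": 1}, {"tx": 0, "ty": 0, "tz": 0, "rx": 0, "ry": 0, "rz": 0, "gripper": 1}]'

```text
time_s: 12.02
ee_pos: [541.5, -124.5, 138.7]
ee_rot: [180.0, 0.1, 180.0]
force: [-1.1, 2.9, 4.1]
gripper_width: 19.9
gripper_force: 45.0
```

Call:
send_rows --motion '[{"tx": 0, "ty": 0, "tz": 0.004, "rx": 0, "ry": 0, "rz": 0, "gripper": 1}, {"tx": 0, "ty": 0, "tz": 0, "rx": 0, "ry": 0, "rz": 0, "gripper": 1}]'

```text
time_s: 12.28
ee_pos: [541.5, -124.8, 136.6]
ee_rot: [-180.0, 0.1, 180.0]
force: [-1.2, 1.8, 4.0]
gripper_width: 19.8
gripper_force: 45.0
```

Call:
send_rows --motion '[{"tx": 0, "ty": 0, "tz": 0.003, "rx": 0, "ry": 0, "rz": 0, "gripper": 1}, {"tx": 0, "ty": 0, "tz": 0, "rx": 0, "ry": 0, "rz": 0, "gripper": 1}]'

```text
time_s: 12.52
ee_pos: [541.6, -124.8, 135.3]
ee_rot: [-180.0, 0.1, 180.0]
force: [-1.9, 2.0, 7.1]
gripper_width: 20.3
gripper_force: 45.0
```

Call:
send_rows --motion '[{"tx": 0, "ty": 0, "tz": 0.003, "rx": 0, "ry": 0, "rz": 0, "gripper": 1}, {"tx": 0, "ty": 0, "tz": 0, "rx": 0, "ry": 0, "rz": 0, "gripper": 1}]'

```text
time_s: 12.78
ee_pos: [541.4, -124.8, 132.6]
ee_rot: [-180.0, 0.1, 180.0]
force: [0.2, 2.3, 1.4]
gripper_width: 20.0
gripper_force: 45.0
```

Call:
send_rows --motion '[{"tx": 0, "ty": 0, "tz": 0.003, "rx": 0, "ry": 0, "rz": 0, "gripper": 1}, {"tx": 0, "ty": 0, "tz": 0, "rx": 0, "ry": 0, "rz": 0, "gripper": 1}]'

```text
time_s: 13.02
ee_pos: [541.5, -124.8, 131.2]
ee_rot: [-180.0, 0.1, 180.0]
force: [-0.8, 0.7, 3.7]
gripper_width: 20.1
gripper_force: 45.0
```

Call:
send_rows --motion '[{"tx": 0, "ty": 0, "tz": 0.003, "rx": 0, "ry": 0, "rz": 0, "gripper": 1}, {"tx": 0, "ty": 0, "tz": 0, "rx": 0, "ry": 0, "rz": 0, "gripper": 1}]'

```text
time_s: 13.28
ee_pos: [541.5, -124.8, 130.0]
ee_rot: [-180.0, 0.1, 180.0]
force: [-1.0, 2.5, 7.8]
gripper_width: 19.9
gripper_force: 45.0
```

Call:
send_rows --motion '[{"tx": 0, "ty": 0, "tz": 0.002, "rx": 0, "ry": 0, "rz": 0, "gripper": 1}, {"tx": 0, "ty": 0, "tz": 0, "rx": 0, "ry": 0, "rz": 0, "gripper": 1}]'

```text
time_s: 13.52
ee_pos: [541.5, -124.8, 129.9]
ee_rot: [-180.0, 0.1, 180.0]
force: [-1.7, 2.6, 10.8]
gripper_width: 19.8
gripper_force: 45.0
```

Call:
send_rows --motion '[{"tx": 0, "ty": 0, "tz": 0.002, "rx": 0, "ry": 0, "rz": 0, "gripper": 1}, {"tx": 0, "ty": 0, "tz": 0, "rx": 0, "ry": 0, "rz": 0, "gripper": 1}]'

```text
time_s: 13.78
ee_pos: [541.5, -124.8, 129.9]
ee_rot: [-180.0, 0.1, 180.0]
force: [-3.6, 2.5, 15.7]
gripper_width: 19.6
gripper_force: 45.0
```

Call:
send_rows --motion '[{"tx": 0, "ty": 0, "tz": 0.002, "rx": 0, "ry": 0, "rz": 0, "gripper": 1}, {"tx": 0, "ty": 0, "tz": 0, "rx": 0, "ry": 0, "rz": 0, "gripper": 1}]'

```text
time_s: 14.02
ee_pos: [541.6, -124.8, 129.8]
ee_rot: [-180.0, 0.1, 180.0]
force: [-4.7, 3.4, 22.2]
gripper_width: 19.7
gripper_force: 45.0
```

Hard stop found: z holds at 129.9 as the force climbs, so the flange is at about 69 mm and within its range. Easing off and releasing.

Call:
send_rows --motion '[{"tx": 0, "ty": 0, "tz": -0.004, "rx": 0, "ry": 0, "rz": 0, "gripper": 1}, {"tx": 0, "ty": 0, "tz": -0.003, "rx": 0, "ry": 0, "rz": 0, "gripper": 1}, {"tx": 0, "ty": 0, "tz": 0, "rx": 0, "ry": 0, "rz": 0, "gripper": -1}, {"tx": 0, "ty": 0, "tz": 0, "rx": 0, "ry": 0, "rz": 0, "gripper": -1}, {"tx": 0, "ty": 0, "tz": 0, "rx": 0, "ry": 0, "rz": 0, "gripper": -1}, {"tx": 0, "ty": 0, "tz": 0, "rx": 0, "ry": 0, "rz": 0, "gripper": -1}, {"tx": 0, "ty": 0, "tz": 0, "rx": 0, "ry": 0, "rz": 0, "gripper": -1}]'

```text
time_s: 14.9
ee_pos: [541.0, -124.7, 129.8]
ee_rot: [180.0, -0.0, 180.0]
force: [0.6, 0.0, 0.1]
gripper_width: 67.0
gripper_force: 0.0
```

Call:
send_rows --motion '[{"tx": 0, "ty": 0, "tz": -0.04, "rx": 0, "ry": 0, "rz": 0, "gripper": -1}, {"tx": 0, "ty": 0, "tz": -0.08, "rx": 0, "ry": 0, "rz": 0, "gripper": -1}, {"tx": -0.054, "ty": 0, "tz": -0.04, "rx": 0, "ry": 0, "rz": 0, "gripper": 1}, {"tx": -0.054, "ty": 0, "tz": 0, "rx": 0, "ry": 0, "rz": 0, "gripper": 1}, {"tx": 0, "ty": 0, "tz": 0, "rx": 0, "ry": 0, "rz": 0, "gripper": 1}, {"tx": 0, "ty": 0, "tz": 0, "rx": 0, "ry": 0, "rz": 0, "gripper": 1}, {"tx": 0, "ty": 0, "tz": 0, "rx": 0, "ry": 0, "rz": 0, "gripper": 1}, {"tx": 0, "ty": 0, "tz": 0, "rx": 0, "ry": 0, "rz": 0, "gripper": 1}, {"tx": 0, "ty": 0, "tz": 0, "rx": 0, "ry": 0, "rz": 0, "gripper": 1}, {"tx": 0, "ty": 0, "tz": 0, "rx": 0, "ry": 0, "rz": 0, "gripper": 1}, {"tx": 0, "ty": 0, "tz": 0, "rx": 0, "ry": 0, "rz": 0, "gripper": 1}, {"tx": 0, "ty": 0, "tz": 0, "rx": 0, "ry": 0, "rz": 0, "gripper": 1}]' --grip_force 20

```text
time_s: 16.4
ee_pos: [595.0, -124.7, 209.9]
ee_rot: [180.0, 0.0, 180.0]
force: [0.3, -0.8, -0.1]
gripper_width: 0.6
gripper_force: 0.0
```

```bash
python3 - <<'E'
from h import *
a=grab('scene');b=grab('side');s=env.state();print(s['ee_pos'],s['ee_rot'],s['force'],s['gripper_width'])
f=lambda c:cv2.resize(c,None,fx=5,fy=5,interpolation=cv2.INTER_CUBIC)
o=np.hstack([f(a['frame'][185:275,210:290]),f(b['frame'][135:225,241:321])])
cv2.imwrite('pics/c4.png',o[:,:,::-1])
E
```

```text
[ 595.05973982 -124.67919733  209.91897114] [1.79996477e+02 5.90645494e-04 1.79990189e+02] [ 0.38283496 -0.10068227  0.4755269 ] 0.557966282896688
```

View pics/c4.png

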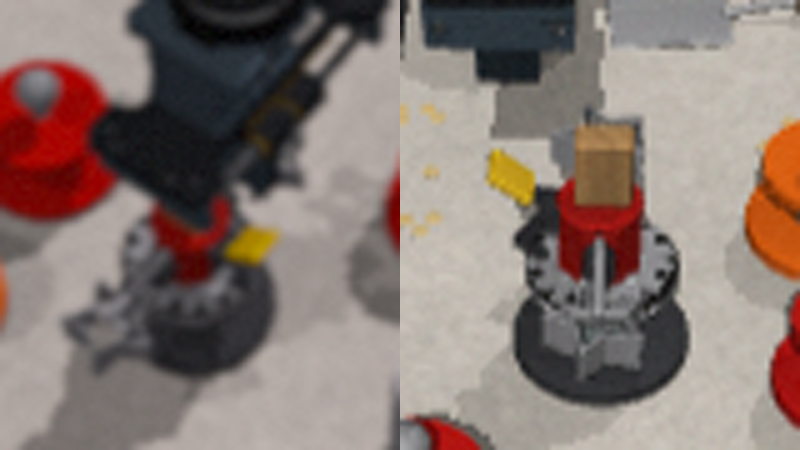

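The carrier is seated level on the flange with the lever up and the yellow pad at side (512,177) in the crop. Now pressing the lever.

Call:
send_rows --motion '[{"tx": 0, "ty": 0, "tz": 0.05, "rx": 0, "ry": 0, "rz": 0, "gripper": 1}, {"tx": 0, "ty": 0, "tz": 0.05, "rx": 0, "ry": 0, "rz": 0, "gripper": 1}, {"tx": 0, "ty": 0, "tz": 0.02, "rx": 0, "ry": 0, "rz": 0, "gripper": 1}, {"tx": 0, "ty": 0, "tz": 0.008, "rx": 0, "ry": 0, "rz": 0, "gripper": 1}, {"tx": 0, "ty": 0, "tz": 0.008, "rx": 0, "ry": 0, "rz": 0, "gripper": 1}, {"tx": 0, "ty": 0, "tz": 0.006, "rx": 0, "ry": 0, "rz": 0, "gripper": 1}]'

```text
time_s: 17.25
ee_pos: [598.6, -124.8, 142.1]
ee_rot: [-180.0, 0.6, 180.0]
force: [2.1, 1.4, 8.8]
gripper_width: 0.6
gripper_force: 4.1
```

Call:
send_rows --motion '[{"tx": 0, "ty": 0, "tz": 0.006, "rx": 0, "ry": 0, "rz": 0, "gripper": 1}, {"tx": 0, "ty": 0, "tz": 0.006, "rx": 0, "ry": 0, "rz": 0, "gripper": 1}, {"tx": 0, "ty": 0, "tz": 0, "rx": 0, "ry": 0, "rz": 0, "gripper": 1}]'

```text
time_s: 17.62
ee_pos: [601.2, -125.1, 137.5]
ee_rot: [-179.9, 0.9, 180.0]
force: [6.1, 1.3, 8.5]
gripper_width: 0.4
gripper_force: 4.1
```

Call:
send_rows --motion '[{"tx": -0.008, "ty": 0, "tz": 0.004, "rx": 0, "ry": 0, "rz": 0, "gripper": 1}, {"tx": -0.004, "ty": 0, "tz": 0.006, "rx": 0, "ry": 0, "rz": 0, "gripper": 1}, {"tx": 0, "ty": 0, "tz": 0.006, "rx": 0, "ry": 0, "rz": 0, "gripper": 1}, {"tx": 0, "ty": 0, "tz": 0, "rx": 0, "ry": 0, "rz": 0, "gripper": 1}]'

```text
time_s: 18.12
ee_pos: [605.1, -125.1, 128.0]
ee_rot: [-179.9, 0.6, 180.0]
force: [3.9, 0.5, 4.2]
gripper_width: 0.2
gripper_force: 2.5
```

Call:
send_rows --motion '[{"tx": 0, "ty": 0, "tz": 0.006, "rx": 0, "ry": 0, "rz": 0, "gripper": 1}, {"tx": 0, "ty": 0, "tz": 0.006, "rx": 0, "ry": 0, "rz": 0, "gripper": 1}, {"tx": 0, "ty": 0, "tz": 0, "rx": 0, "ry": 0, "rz": 0, "gripper": 1}]'

```text
time_s: 18.5
ee_pos: [604.2, -125.2, 121.4]
ee_rot: [-179.9, 0.5, 180.0]
force: [3.6, 0.2, 5.5]
gripper_width: 0.1
gripper_force: 2.4
```

Pad-down height should be about 119. I'll keep pressing until it stops hard.

Call:
send_rows --motion '[{"tx": 0, "ty": 0, "tz": 0.004, "rx": 0, "ry": 0, "rz": 0, "gripper": 1}, {"tx": 0, "ty": 0, "tz": 0.003, "rx": 0, "ry": 0, "rz": 0, "gripper": 1}, {"tx": 0, "ty": 0, "tz": 0, "rx": 0, "ry": 0, "rz": 0, "gripper": 1}]'

```text
time_s: 18.88
ee_pos: [603.7, -125.2, 118.3]
ee_rot: [-179.9, 0.4, 180.0]
force: [2.6, -0.0, 9.5]
gripper_width: 0.6
gripper_force: 4.6
```

Call:
send_rows --motion '[{"tx": 0, "ty": 0, "tz": 0.003, "rx": 0, "ry": 0, "rz": 0, "gripper": 1}, {"tx": 0, "ty": 0, "tz": 0, "rx": 0, "ry": 0, "rz": 0, "gripper": 1}]'

```text
time_s: 19.12
ee_pos: [603.9, -125.2, 117.9]
ee_rot: [-179.9, 0.5, 180.0]
force: [0.8, 1.1, 14.9]
gripper_width: 0.1
gripper_force: 7.2
```

Call:
send_rows --motion '[{"tx": 0, "ty": 0, "tz": 0.003, "rx": 0, "ry": 0, "rz": 0, "gripper": 1}, {"tx": 0, "ty": 0, "tz": 0, "rx": 0, "ry": 0, "rz": 0, "gripper": 1}]'

```text
time_s: 19.38
ee_pos: [604.0, -125.2, 117.6]
ee_rot: [-179.9, 0.5, 180.0]
force: [0.2, 0.7, 20.3]
gripper_width: 0.5
gripper_force: 10.0
```

Call:
send_rows --motion '[{"tx": 0, "ty": 0, "tz": 0.001, "rx": 0, "ry": 0, "rz": 0, "gripper": 1}, {"tx": 0, "ty": 0, "tz": 0, "rx": 0, "ry": 0, "rz": 0, "gripper": 1}]'

```text
time_s: 19.62
ee_pos: [604.1, -125.2, 117.6]
ee_rot: [-179.9, 0.5, 180.0]
force: [-0.8, 1.0, 21.3]
gripper_width: 0.1
gripper_force: 10.9
```

Hard stop. Retreating up, then checking.

Call:
send_rows --motion '[{"tx": 0, "ty": 0, "tz": -0.01, "rx": 0, "ry": 0, "rz": 0, "gripper": 1}, {"tx": 0, "ty": 0, "tz": -0.04, "rx": 0, "ry": 0, "rz": 0, "gripper": 1}, {"tx": 0, "ty": 0, "tz": -0.1, "rx": 0, "ry": 0, "rz": 0, "gripper": 1}, {"tx": 0, "ty": 0, "tz": -0.1, "rx": 0, "ry": 0, "rz": 0, "gripper": 1}, {"tx": 0, "ty": 0, "tz": -0.05, "rx": 0, "ry": 0, "rz": 0, "gripper": 1}, {"tx": 0, "ty": 0, "tz": 0, "rx": 0, "ry": 0, "rz": 0, "gripper": 1}, {"tx": 0, "ty": 0, "tz": 0, "rx": 0, "ry": 0, "rz": 0, "gripper": 1}]'

```text
time_s: 20.5
ee_pos: [599.9, -124.5, 259.9]
ee_rot: [180.0, -0.2, 180.0]
force: [-0.4, 0.3, -0.5]
gripper_width: 0.5
gripper_force: 0.0
```

```bash
python3 - <<'E'
from h import *
b=grab('side');s=env.state();print(s['ee_pos'],s['force'])
cv2.imwrite('pics/c5.png',cv2.resize(b['frame'][135:225,241:321],None,fx=6,fy=6,interpolation=cv2.INTER_CUBIC)[:,:,::-1])
hs=cv2.cvtColor(b['frame'],cv2.COLOR_RGB2HSV);m=cv2.inRange(hs,(22,150,120),(34,255,255));m[:, :320-80]=0;m[:,321:]=0;m[225:]=0;m[:135]=0
ys,xs=np.nonzero(m);print(len(xs),onz(b,xs.mean(),ys.mean(),118))
E
```

```text
[ 599.89622638 -124.48033011  259.60913637] [ 0.10606337 -0.18269604 -0.28111282]
70 [ 604.43851814 -122.88589255  118.        ]
```

View pics/c5.png

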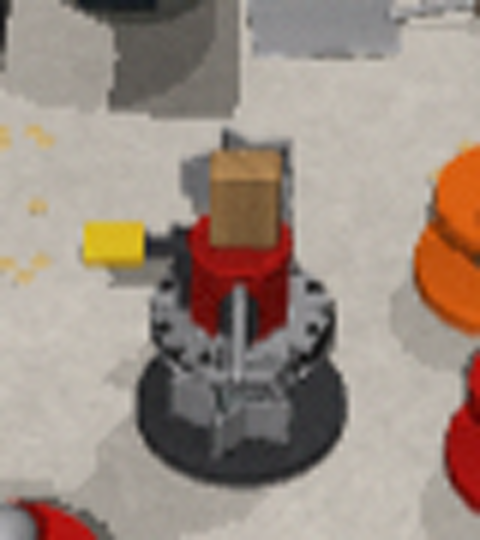

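The lever lies level: the pad is at crop (113,243) and measures 63 mm out, against 62 given. The carrier is upright and home, and the robot is clear. Handing in.

```bash
python3 -c "
from workcell import env
print(env.job_done())"
```

```text
the job is handed in; nothing more can be done
None
```

The carrier is seated fully home on the black ball stand, level and latched with the lever all the way down; the arm is clear, the highest push was about 29 N, and the job is handed in (no verdict was returned).

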